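# Clamp a plastered fossil block in the swivel vise

## Robot

A 6-joint arm with a two-finger parallel gripper is mounted at the origin on a cart in front of the work surface, level with it; the furniture and walls round the work are solid. World frame = base frame: x ahead of the robot, y to its left, z up, the work surface at z = 0. Lengths are in m, angles in degrees, forces in N, time in s.
With the tool pointing down it reaches from about 0.3 to 1 m from the base axis. Payload 5.1 kg.
Tool frame: the origin (TCP) lies on the centre line of the jaws, within the pads' length; the fingertips stand 14 mm ahead of it and the grasp point (between the pads) lies 5 mm behind it; z points along the fingers, y is the line along which they close (so a half turn about z gives the same grasp; the last joint's range is limited). The gripper opens to 95 mm and grips with 3 to 60 N. Pads are 20 mm wide; open, the fingers measure 119 mm over their backs; the gripper's body (75 mm by 180 mm) begins 59 mm behind the grasp point.
Start: joints at [-80.191, 7.093, 94.555, -0, 78.352, -4.733], TCP at [0.163, -0.629, 0.229] pointing down, gripper open.
Joint ranges: [-149.61, 149.61], [-58.7, 133.49], [1.44, 155.28], [-77.14, 257.14], [18.33, 153.61], [-166.67, 166.67]. Speed limits (degrees/s): [147.25, 147.25, 180, 180, 180, 180].

## Interface

Orientations are given as [roll, pitch, yaw] about the fixed x, y, z axes, in that order (R = Rz(yaw) Ry(pitch) Rx(roll)).
In Python, from plant import sense, vision, workorder gives the robot as it stands.
- The arm moves only by the tool move_arm, never from a script. Its argument "moves" is a list of rows, each an object of numbers: "dx", "dy", "dz": the shift along the tool's x, y, z as a fraction of full scale; "yaw": the turn about the tool's z as a fraction of full scale. A call has 1 to 20 rows; each row is the pose to reach, as a shift and turn from the pose commanded when the call began, along the tool's axes at that moment; what a row does not reach only later rows make up. Full scale, the value 1, is 50 cm for a shift and 1.5 rad for a turn. A row lasts 1/12 s, in which the tool goes at most 41.7 mm and 7.16 degrees, less where a joint would pass 70% of its speed; a pose out of reach is approached as far as the arm can. A call with a number of a shift or a turn outside -1 to 1 is refused whole. A call with a gripper value outside its range is refused whole. "grip" is the gripper command: -1 is shut, 1 is fully open, values between are in proportion, set as the call begins (left out, the last holds). The fingers move at their own pace and stop on an object; "force" is the grip in N (left out, the last holds). Time passes only in rows, so rows that repeat a pose let the fingers close. It gives the time, the measured TCP pose, the force, the opening and the grip force at its end, in the units of the state.
- sense(): the state, without advancing time (a new reading comes with each control period).
- vision.read_camera(name): name is "scene" or "top" or "wrist"; returns the picture (480x640x3 uint8, red, green, blue); there is no depth.
- vision.get_calibration(name): a dict with "fx", "fy", "cx", "cy" (pixels), "world_to_cam" (4x4, takes a point from world to camera coordinates). Camera axes: x right, y down, z forward; pixel columns grow to the right and rows downward; lengths in m; the calibration is good to about 2 mm. A picture is of the moment at which its call begins: read the wrist's pose just before it. get_calibration takes no time and is no camera call; for the wrist camera it gives the pose at the moment of the call.
- workorder.sign_off(): hands the job in; it is judged then, once.
The state is a dict: "time_s": time; "joint_pos": joint angles; "qvel": joint speeds; "tau": joint torques, N m; "eef_pos": TCP position; "ee_rot": TCP orientation; "ft_force": force on the tool from outside, world axes, zero at the start; "wrist_torque": the same for the moment, N m; "gripper_width": finger opening in m; "gripper_force": force on a finger pad.
Only numpy, scipy, OpenCV 4.12 (cv2) and the standard library are available. Lean on these libraries where they do the work, as an engineer would, in place of code of your own. Each camera call takes 0.05 s, during which the arm holds its last target. There are 200 camera calls.

## Task

Take the plaster block off the sloping stand and set it, fossil side up, in the middle of the open vise, lying flat on the two steel strips and pushed up against the fixed jaw. Then push the sliding jaw firmly home so that it clamps the block, and after that swing the vise round by its black upright handle, away from the robot, until it meets its stop. Let go of everything and leave the other things on the bench where they stand.

Things in the scene. Friction and masses are not known exactly. Their poses are not given: they have to be found in the camera images.
- block: Rectangular plaster block, 0.09 to 0.19 kg, 34 (x) x 56 (y) x 44 mm (z), with dark fossil bumps (under 2 mm high) on its top. Origin at the centre of its underside; z points out of the fossil face. It lies with its underside on the sloping stand, low face (-x) against a small lip 8 mm high. Best held by its two ends (the faces 56 mm apart, along y).
- block_center (a point): Centre of the block (22 mm above its underside), with the block's axes.
- stand: Fixed plywood stand, foot 115 x 100 mm, whose floor slopes up at 32 degrees along its x, away from the robot. Origin on the bench, z vertical. Behind the block (68 mm up the slope) a back board rises 107 mm square to the floor and so leans out over the block, its top 165 mm above the bench: the hand must come in tilted, square to the slope, leaning back to the robot.
- fixed_face (a point): On the vise: middle of the fixed jaw's inner face, at the height of the tops of the two steel strips that carry the block (44 mm above the bench). Axes turn with the vise: x points from sliding to fixed jaw (at first roughly away from the robot), z up. The jaws are 50 mm wide (y) and rise 24 mm above the strips; the fixed jaw is 26 mm thick. The vertical pivot lies at x = -20 mm.
- strips (a point): Midway between the two strips, at the height of their tops, 15 mm in front of the fixed jaw; axes as the vise. Each is 6 mm wide, 56 mm long (y) and stands 10 mm above the 64 mm wide bed; they lie 2 to 8 mm and 22 to 28 mm in front of the fixed jaw. Between stand and vise is a fixed wooden box, lid standing open: carry the block high over it.
- slide_jaw: Sliding jaw of the vise, 24 mm thick, 50 mm wide, 33 mm high. Origin at the bottom middle of its inner face, on the bed (34 mm above the bench); x as the vise. It slides along x only, stiffly (about 6 N), and stays where it is left; pushed on its back towards the fixed jaw it grips what lies between. At the start it stands 54 to 70 mm from the fixed jaw.
- jaw_face (a point): Middle of the sliding jaw's inner face, at the same height as fixed_face; x towards the fixed jaw. The two are 34 mm apart when the block is clamped.
- jaw_back (a point): Middle of the sliding jaw's outer face (black rubber pad), 24 mm behind its inner face, 54 mm above the bench (the face spans 35 to 67 mm): the place to push. The bed below it is 34 mm above the bench.
- vise (a joint): Swivel angle of the vise on its round base, rad; 0 to 0.12 at the start, grows clockwise seen from above, up to the stop at 0.70. Stiff (about 5 N at the handle) and stays where it is left.
- handle_grip (a point): On the axis of the upright black handle, 61 mm above the bench; the handle is a round grip 17 to 22 mm thick that ends 82 mm above the bench, on a thin arm on the vise's left (+y) side, 115 mm from the pivot. Pushing it away from the robot (the vise's +x) turns the vise to its stop.
- jar_glass: Bystander: open glass jar, 46 mm wide, 53 mm tall. Origin at the centre of its underside.
- glue_bottle: Bystander: white bottle with a thin nozzle, 37 mm wide, 88 mm tall. Origin at the centre of its underside.
- amber_jar: Bystander: jar with a dark screw cap, 52 mm wide, 66 mm tall. Origin at the centre of its underside.
- vial_c: Bystander: small clear vial with a black cap, 23 mm wide, 58 mm tall. Origin at the centre of its underside.
Mind the look-alikes: they are no part of the job. What is shaped like the block but purple or turquoise is not meant.

How it is judged:
By the outcome, as a careful person would: the job done as asked, in the order asked, and still so for the second after the job is handed in, with the robot touching nothing.
It also fails if it takes over 67 s, if anything falls off the work surface, if the arm or the gripper's body presses on something with over 40 N, if the wrist force passes 120 N, or if a joint passes its speed limit or range.

## Working session

There is one attempt and no reset: what is moved stays moved. The work goes in short steps, Python scripts to look and compute and a tool call to move; the robot and the scene stay as the last step left them, time stands still between calls to the robot, and variables do not carry over. Pictures are saved under pics/ and viewed, at most 10 in all, crops included, and the job is handed in when it is done.

Besides the shell and the picture viewer there is one more tool, called after "Emit:" by a JSON object that holds its "name" and its "arguments". move_arm: Moves the arm, as the interface text tells. Its arguments: {"type":"object","properties":{"moves":{"type":"array","items":{"type":"object","properties":{"dx":{"type":"number"},"dy":{"type":"number"},"dz":{"type":"number"},"yaw":{"type":"number"}}}},"grip":{"type":"number"},"force":{"type":"number"}},"required":["moves"]}

```bash
ls; mkdir -p pics; python3 - <<'E'
from plant import sense, vision
import cv2,numpy as np
s=sense();print({k:np.round(v,3).tolist() for k,v in s.items()})
for n in("scene","top"):
    im=vision.read_camera(n);cv2.imwrite(f"pics/{n}0.png",im[...,::-1])
    c=vision.get_calibration(n);print(n,c["fx"],c["fy"],c["cx"],c["cy"],np.round(c["world_to_cam"],3).tolist())
E
```

```text
pics
{'time_s': 0.0, 'joint_pos': [-80.191, 7.134, 94.634, -0.001, 78.35, -4.732], 'qvel': [0.058, -0.012, 0.023, -0.055, -0.015, 0.044], 'tau': [0.002, -41.76, -35.993, 0.078, 0.049, -0.0], 'eef_pos': [0.163, -0.629, 0.227], 'ee_rot': [-179.883, -0.009, 14.541], 'ft_force': [0.859, 0.419, 0.523], 'wrist_torque': [-0.007, 0.017, -0.007], 'gripper_force': 0.0, 'gripper_width': 0.095}
scene 497.11237278056956 497.11237278056956 315.08497213878366 234.63668879081126 [[-0.628, -0.778, 0.018, 0.316], [-0.386, 0.292, -0.875, 0.273], [0.675, -0.557, -0.484, 0.933], [0.0, 0.0, 0.0, 1.0]]
top 554.9045778499119 554.9045778499119 313.6785338106639 239.12432072314792 [[-0.018, -1.0, 0.002, 0.019], [-0.991, 0.018, -0.134, 0.539], [0.134, -0.004, -0.991, 1.283], [0.0, 0.0, 0.0, 1.0]]
```

View pics/scene0.png

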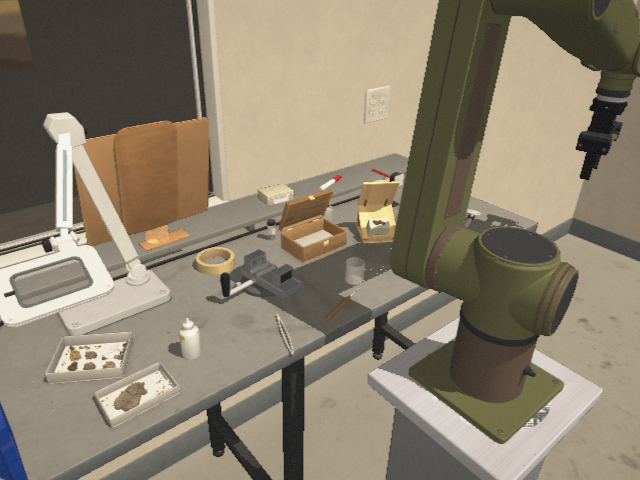

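View pics/top0.png

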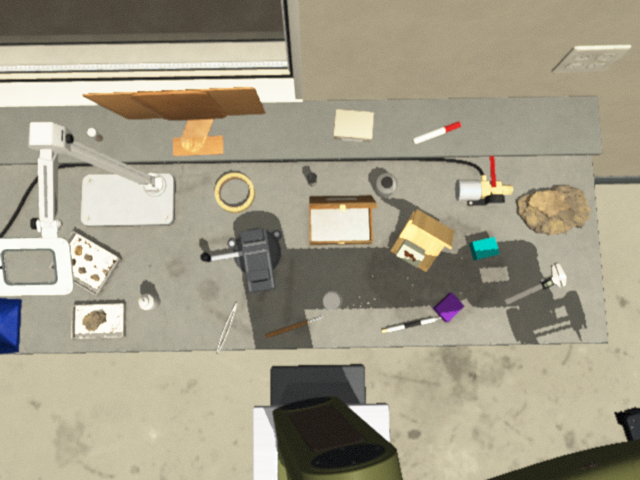

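The vise is at top (258,260) with its handle at (207,257), and the stand with the white block is at (410,250). The box is at (342,222). The look-alikes are purple at (448,306) and turquoise at (485,246). I'll enlarge the stand and vise to confirm.

```bash
python3 - <<'E'
import cv2,numpy as np
t=cv2.imread("pics/top0.png");s=cv2.imread("pics/scene0.png")
f=lambda im,x,y,w,h:cv2.resize(im[y:y+h,x:x+w],(400,300),interpolation=cv2.INTER_CUBIC)
a=np.vstack([np.hstack([f(t,380,200,80,60+0),f(t,195,215,100,75+0)]),np.hstack([f(s,345,175,80,60+15-15),f(s,215,240,100,75)])])
cv2.imwrite("pics/crop1.png",a)
E
```

```text
(no output)
```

View pics/crop1.png

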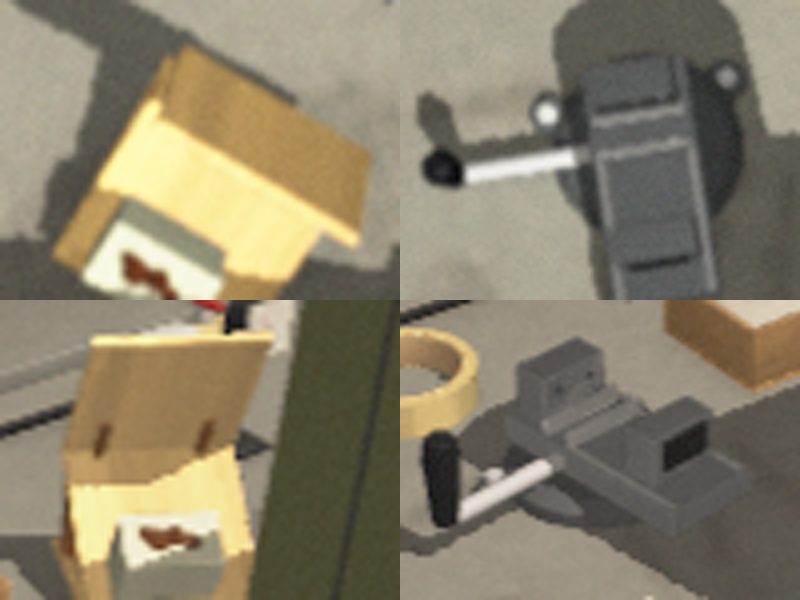

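Top-left and bottom-left crops show the white plaster block with brown fossil bumps on the plywood stand. Its top face is near top px (410,254). The purple and turquoise blocks are off the stand, so this is the one. The right-hand crops show the vise: handle at top px (206,257), fixed jaw away from the robot and sliding jaw towards it. Next I'll compute rough positions.

```bash
cat > h.py <<'E'
import numpy as np,cv2,json
from plant import sense,vision
def ray(c,px):
    M=np.array(c["world_to_cam"]);R=M[:3,:3];t=M[:3,3]
    d=R.T@np.array([(px[0]-c["cx"])/c["fx"],(px[1]-c["cy"])/c["fy"],1]);return -R.T@t,d
def atz(c,px,z):
    o,d=ray(c,px);return o+d*(z-o[2])/d[2]
def proj(c,P):
    M=np.array(c["world_to_cam"]);q=np.atleast_2d(P)@M[:3,:3].T+M[:3,3]
    return np.c_[c["fx"]*q[:,0]/q[:,2]+c["cx"],c["fy"]*q[:,1]/q[:,2]+c["cy"]]
E
python3 - <<'E'
from h import *
c=vision.get_calibration("top")
z=lambda x,y:(380+x/5,200+y/5)
v=lambda x,y:(195+(x-400)/4,215+y/4)
for n,p,h in [("boardtopL",z(155,110),.165),("boardtopR",z(358,242),.165),("blockbackL",z(110,232),.09),("blockbackR",z(222,268),.09),
 ("handle",v(442,167),.082),("fixedjaw topL",v(590,115),.068),("fixed topR",v(685,95),.068),("slide inner L",v(605,230),.067),("slide inner R",v(692,215),.067),("jar",(332,300),.05),("boxlid",(342,200),.1)]:
    print(n,np.round(atz(c,p,h),3))
print(atz(c,(313,240),0))
E
```

```text
boardtopL [ 0.556 -0.2    0.165]
boardtopR [ 0.497 -0.285  0.165]
blockbackL [ 0.512 -0.191  0.09 ]
blockbackR [ 0.495 -0.241  0.09 ]
handle [0.497 0.257 0.082]
fixedjaw topL [0.527 0.175 0.068]
fixed topR [0.538 0.12  0.068]
slide inner L [0.461 0.166 0.067]
slide inner R [0.468 0.116 0.067]
jar [ 0.394 -0.03   0.05 ]
boxlid [ 0.62  -0.056  0.1  ]
[0.54219882 0.01105922 0.        ]
```

```bash
cat >> h.py <<'E'
from scipy.spatial.transform import Rotation as Ro
def frac(P,yaw=None):
    s=sense();R=Ro.from_euler('xyz',s["ee_rot"],degrees=True);d=R.inv().apply(np.array(P)-s["eef_pos"])/.5
    w=None if yaw is None else np.radians((s["ee_rot"][2]-yaw+180)%360-180)/1.5
    print("t",round(s["time_s"],2),"pos",np.round(s["eef_pos"],4),"rot",np.round(s["ee_rot"],1),"ft",np.round(s["ft_force"],1),"w",round(s["gripper_width"],4),"| frac",np.round(d,4),"yaw",w, "rows",np.linalg.norm(d)*12)
E
python3 - <<'E'
from h import *
c=vision.get_calibration("wrist");M=np.array(c["world_to_cam"]);R=M[:3,:3]
s=sense();T=Ro.from_euler('xyz',s["ee_rot"],degrees=True)
print("cam in tool",T.inv().apply(-R.T@M[:3,3]-s["eef_pos"]),"axes",np.round(T.inv().as_matrix()@R.T,3),c["fx"])
frac([.43,-.165,.30],-33)
E
```

```text
cam in tool [ 0.07038753  0.00028856 -0.15553788] axes [[ 0.    -0.969 -0.248]
 [ 1.     0.    -0.   ]
 [ 0.    -0.248  0.969]] 429.600430844446
t 0.1 pos [ 0.1631 -0.6286  0.2275] rot [-179.9   -0.    14.5] ft [-0.7 -0.6  0.2] w 0.0949 | frac [ 0.7496 -0.7638 -0.1435] yaw 0.5531785028872785 rows 12.956786189825753
```

Emit:
{"name": "move_arm", "arguments": {"moves": [{"dx": 0.75, "dy": -0.764, "dz": -0.14, "yaw": 0.553}, {"dx": 0.75, "dy": -0.764, "dz": -0.14, "yaw": 0.553}, {"dx": 0.75, "dy": -0.764, "dz": -0.14, "yaw": 0.553}, {"dx": 0.75, "dy": -0.764, "dz": -0.14, "yaw": 0.553}, {"dx": 0.75, "dy": -0.764, "dz": -0.14, "yaw": 0.553}, {"dx": 0.75, "dy": -0.764, "dz": -0.14, "yaw": 0.553}, {"dx": 0.75, "dy": -0.764, "dz": -0.14, "yaw": 0.553}, {"dx": 0.75, "dy": -0.764, "dz": -0.14, "yaw": 0.553}, {"dx": 0.75, "dy": -0.764, "dz": -0.14, "yaw": 0.553}, {"dx": 0.75, "dy": -0.764, "dz": -0.14, "yaw": 0.553}, {"dx": 0.75, "dy": -0.764, "dz": -0.14, "yaw": 0.553}, {"dx": 0.75, "dy": -0.764, "dz": -0.14, "yaw": 0.553}, {"dx": 0.75, "dy": -0.764, "dz": -0.14, "yaw": 0.553}, {"dx": 0.75, "dy": -0.764, "dz": -0.14, "yaw": 0.553}, {"dx": 0.75, "dy": -0.764, "dz": -0.14, "yaw": 0.553}, {"dx": 0.75, "dy": -0.764, "dz": -0.14, "yaw": 0.553}, {"dx": 0.75, "dy": -0.764, "dz": -0.14, "yaw": 0.553}]}}

```text
time_s: 1.52
eef_pos: [0.4296, -0.1661, 0.298]
ee_rot: [180.0, 0.1, -33.1]
ft_force: [0.3, 0.5, 0.6]
gripper_width: 0.0954
gripper_force: 0.0
```

```bash
python3 - <<'E'
from h import *
c=vision.get_calibration("wrist");im=vision.read_camera("wrist")
cv2.imwrite("pics/w1.png",im[...,::-1]);c={k:np.array(v).tolist() for k,v in c.items()};json.dump(c,open("w1.json","w"))
frac([.43,-.165,.30],-33)
E
```

```text
t 1.57 pos [ 0.4295 -0.1664  0.298 ] rot [ 1.80e+02  1.00e-01 -3.31e+01] ft [-0.7 -0.7  0.4] w 0.0948 | frac [-0.0007 -0.0028 -0.0039] yaw -0.0013777147648724609 rows 0.05815147310067717
```

View pics/w1.png

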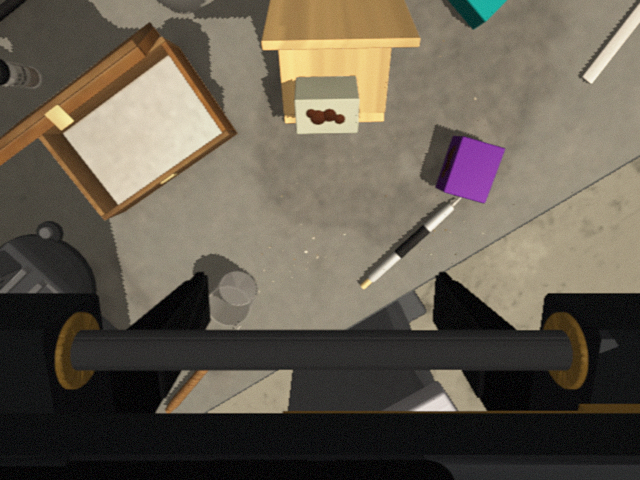

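Wrist view, stand straight ahead: the board's top edge is at row ~43 (cols 263–419). The block spans cols 295–358 and rows 77–133, with its fossil face at rows ~100–133. Enlarging for corners.

```bash
python3 - <<'E'
import cv2
im=cv2.imread("pics/w1.png")[30:142,262:422]
cv2.imwrite("pics/w1c.png",cv2.resize(im,None,fx=5,fy=5,interpolation=cv2.INTER_CUBIC))
E
```

```text
(no output)
```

View pics/w1c.png

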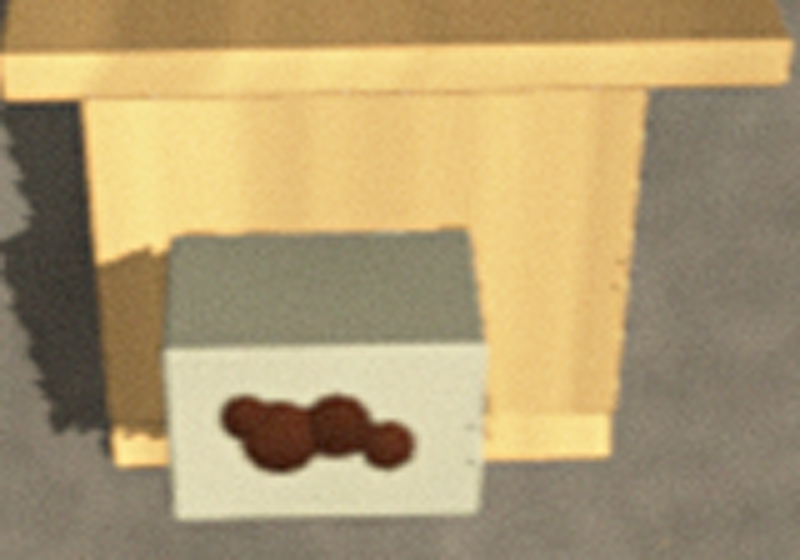

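```bash
python3 - <<'E'
from h import *
from scipy.optimize import least_squares
c=json.load(open("w1.json"))
B=[(17,28,0),(17,-28,0),(17,28,44),(17,-28,44),(-17,28,44),(-17,-28,44)]
px=np.array([(172,236),(470,229),(164,347),(487,343),(175,520),(480,514)])/5+[262,30]
def pts(p):
    R=Ro.from_euler('ZY',[p[3],-p[4]],degrees=True);return R.apply(np.array(B)/1e3)+p[:3]
f=lambda p:np.r_[(proj(c,pts(p))-px).ravel(),(p[4]-32)*.5]
r=least_squares(f,[.5,-.215,.05,-33,32],x_scale=[.01,.01,.01,5,5]);p=r.x
print("block",np.round(p,4),"res",np.round(r.fun,1));print(np.round(pts(p),4))
R=Ro.from_euler('ZY',[p[3],-32],degrees=True)
cen=p[:3]+R.apply([0,0,.022]);print("centre",cen)
xa=np.array([np.cos(np.radians(p[3])),np.sin(np.radians(p[3])),0])
for n,q in [("boardL",(2,98)),("boardR",(790,82)),("outL",(8,57)),("outR",(785,40))]:
    w=atz(c,np.array(q)/5+[262,30],.165);print(n,np.round(w,4),"ahead of centre",(w-cen)@xa)
for n,q in [("lipL",(112,468)),("lipR",(610,458))]:
    w=atz(c,np.array(q)/5+[262,30],.03);print(n,np.round(w,4),(w-cen)@xa)
E
```

```text
block [ 5.13200e-01 -2.26100e-01  1.62000e-02 -3.19712e+01  3.10603e+01] res [ 0.  -0.3  0.1 -0.1  0.1  0.3  0.1 -0.1  0.1  0.  -0.3  0.  -0.5]
[[ 0.5404 -0.2101  0.025 ]
 [ 0.5107 -0.2576  0.025 ]
 [ 0.5211 -0.1981  0.0627]
 [ 0.4915 -0.2456  0.0627]
 [ 0.4964 -0.1827  0.0452]
 [ 0.4668 -0.2302  0.0452]]
centre [ 0.50331504 -0.2199679   0.03489225]
boardL [ 0.5484 -0.1993  0.165 ] ahead of centre 0.02735401400889358
boardR [ 0.4965 -0.2825  0.165 ] ahead of centre 0.027354118838558684
outL [ 0.5519 -0.2027  0.165 ] ahead of centre 0.03205310475585108
outR [ 0.501  -0.2844  0.165 ] ahead of centre 0.03218543344593793
lipL [ 0.5113 -0.1771  0.03  ] -0.01592110516161027
lipR [ 0.4611 -0.2576  0.03  ] -0.015870747090265175
```

```bash
python3 - <<'E'
from h import *
from scipy.optimize import least_squares
c=json.load(open("w1.json"));t=vision.get_calibration("top");s=vision.get_calibration("scene")
def red(im):
    h=cv2.cvtColor(im,cv2.COLOR_BGR2HSV);return (((h[...,0]<9)|(h[...,0]>174))&(h[...,1]>110)&(h[...,2]<190)&(h[...,2]>30)).astype('uint8')
def cent(f,x,y,w,h):
    m=red(cv2.imread(f)[y:y+h,x:x+w]);n,l,st,ce=cv2.connectedComponentsWithStats(m);i=1+st[1:,4].argmax();print(f,st[i],ce[i]+[x,y]);return ce[i]+[x,y]
obs=[(c,cent("pics/w1.png",295,97,62,36)),(t,cent("pics/top0.png",396,245,30,22)),(s,cent("pics/scene0.png",365,213,30,20))]
f=lambda P:np.concatenate([(proj(k,P)-p)[0] for k,p in obs])
r=least_squares(f,[.5,-.21,.06],x_scale=.01);print(r.x,np.round(f(r.x),2))
R=Ro.from_euler('ZY',[-31.97,-32],degrees=True);print("expected by fit face centre",np.array([.5132,-.2261,.0162])+R.apply([0,0,.044]))
E
```

```text
pics/w1.png [24 22  5  4  7] [321.28571429 120.28571429]Traceback (most recent call last):
  File "<stdin>", line 8, in <module>
  File "<stdin>", line 7, in cent
ValueError: attempt to get argmax of an empty sequence
```

```bash
python3 - <<'E'
from h import *
from scipy.optimize import least_squares
c=json.load(open("w1.json"));t=vision.get_calibration("top");s=vision.get_calibration("scene")
def cent(f,x,y,w,h):
    im=cv2.imread(f)[y:y+h,x:x+w].astype(int);m=((im[...,2]-im[...,1]>18)&(im[...,1]<125)).astype('uint8');n,l,st,ce=cv2.connectedComponentsWithStats(m);i=1+st[1:,4].argmax();print(f,st[i],ce[i]+[x,y]);return ce[i]+[x,y]
obs=[(c,cent("pics/w1.png",297,100,58,32)),(t,cent("pics/top0.png",400,248,22,14)),(s,cent("pics/scene0.png",369,217,20,10))]
f=lambda P:np.concatenate([(proj(k,P)-p)[0] for k,p in obs])
r=least_squares(f,[.5,-.21,.06],x_scale=.01);print(r.x,np.round(f(r.x),2))
R=Ro.from_euler('ZY',[-31.97,-32],degrees=True);print("expected by fit face centre",np.array([.5132,-.2261,.0162])+R.apply([0,0,.044]))
E
```

```text
pics/w1.png [  9   9  39  16 412] [324.28640777 116.05825243]
pics/top0.png [ 5  3 11 10 44] [409.27272727 255.40909091]
pics/scene0.png [ 4  4 12  4 33] [378.27272727 222.3030303 ]
[ 0.49552068 -0.21220047  0.06039172] [ 0.29  0.25  0.11 -0.63 -0.63  0.04]
expected by fit face centre [ 0.49342006 -0.21375452  0.05351412]
```

```bash
python3 - <<'E'
from h import *
frac([.4895,-.2095,.298],-32)
frac([.4895,-.2095,.045],-32)
E
```

```text
t 1.57 pos [ 0.4295 -0.1664  0.298 ] rot [ 1.80e+02  1.00e-01 -3.31e+01] ft [-0.7 -0.7  0.4] w 0.0948 | frac [ 1.476e-01  6.700e-03 -1.000e-04] yaw -0.013013243111501325 rows 1.772997172289465
t 1.57 pos [ 0.4295 -0.1664  0.298 ] rot [ 1.80e+02  1.00e-01 -3.31e+01] ft [-0.7 -0.7  0.4] w 0.0948 | frac [0.1481 0.0066 0.5059] yaw -0.013013243111501325 rows 6.326624054855216
```

Emit:
{"name": "move_arm", "arguments": {"moves": [{"dx": 0.148, "dy": 0.007, "dz": 0, "yaw": -0.013}, {"dx": 0.148, "dy": 0.007, "dz": 0, "yaw": -0.013}, {"dx": 0.148, "dy": 0.007, "dz": 0.05, "yaw": -0.013}, {"dx": 0.148, "dy": 0.007, "dz": 0.12, "yaw": -0.013}, {"dx": 0.148, "dy": 0.007, "dz": 0.19, "yaw": -0.013}, {"dx": 0.148, "dy": 0.007, "dz": 0.26, "yaw": -0.013}, {"dx": 0.148, "dy": 0.007, "dz": 0.32, "yaw": -0.013}, {"dx": 0.148, "dy": 0.007, "dz": 0.35, "yaw": -0.013}, {"dx": 0.148, "dy": 0.007, "dz": 0.35, "yaw": -0.013}, {"dx": 0.148, "dy": 0.007, "dz": 0.35, "yaw": -0.013}]}}

```text
time_s: 2.4
eef_pos: [0.4892, -0.2094, 0.1227]
ee_rot: [180.0, 0.1, -32.0]
ft_force: [0.1, 0.4, 0.4]
gripper_width: 0.0949
gripper_force: 0.0
```

```bash
python3 - <<'E'
from h import *
frac([.4895,-.2095,.045],-32)
c=vision.get_calibration("wrist");im=vision.read_camera("wrist")[...,::-1].copy()
R=Ro.from_euler('ZY',[-31.97,-32],degrees=True)
for dz,col in((0,(255,0,0)),(.005,(0,255,0))):
    P=np.array([.5045-.0012*(dz==0),-.219-.001*(dz==0),.035+dz])+R.apply(np.array([(17,28,22),(17,-28,22),(-17,-28,22),(-17,28,22)])/1e3)
    cv2.polylines(im,[proj(c,P).round().astype(int)],True,col,1)
cv2.imwrite("pics/w2.png",im)
E
```

```text
t 2.4 pos [ 0.4892 -0.2094  0.1227] rot [ 1.8e+02  1.0e-01 -3.2e+01] ft [0.1 0.4 0.4] w 0.0949 | frac [ 0.0009 -0.0002  0.1554] yaw -7.699079481690776e-05 rows 1.8646259180094615
```

View pics/w2.png

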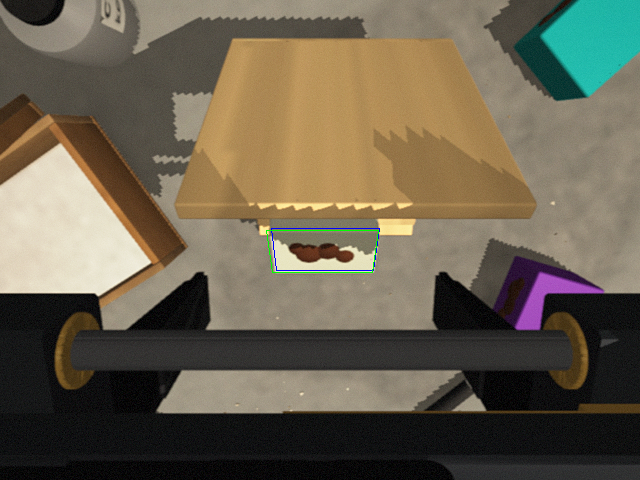

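The predicted outline falls on the block's fossil face, (270–378, 229–271), and the fingers straddle it. Descending.

Emit:
{"name": "move_arm", "arguments": {"moves": [{"dz": 0.03}, {"dz": 0.06}, {"dz": 0.09}, {"dz": 0.12}, {"dz": 0.14}, {"dz": 0.153}, {"dz": 0.153}, {"dz": 0.153}]}}

```text
$.moves[0]: bad value
```

Emit:
{"name": "move_arm", "arguments": {"moves": [{}, {}, {}, {}, {}, {}, {}, {}, {}, {}], "grip": -1, "force": 20}}

```text
$.moves[0]: bad value
```

Emit:
{"name": "move_arm", "arguments": {"moves": [{"dx": 0, "dy": 0, "dz": 0.03, "yaw": 0}, {"dx": 0, "dy": 0, "dz": 0.06, "yaw": 0}, {"dx": 0, "dy": 0, "dz": 0.09, "yaw": 0}, {"dx": 0, "dy": 0, "dz": 0.12, "yaw": 0}, {"dx": 0, "dy": 0, "dz": 0.14, "yaw": 0}, {"dx": 0, "dy": 0, "dz": 0.153, "yaw": 0}, {"dx": 0, "dy": 0, "dz": 0.153, "yaw": 0}, {"dx": 0, "dy": 0, "dz": 0.153, "yaw": 0}]}}

```text
time_s: 3.12
eef_pos: [0.491, -0.209, 0.0481]
ee_rot: [-180.0, -0.1, -31.9]
ft_force: [-0.2, -0.5, 0.5]
gripper_width: 0.0953
gripper_force: 0.0
```

No contact. Closing.

Emit:
{"name": "move_arm", "arguments": {"moves": [{"dx": 0, "dy": 0, "dz": 0, "yaw": 0}, {"dx": 0, "dy": 0, "dz": 0, "yaw": 0}, {"dx": 0, "dy": 0, "dz": 0, "yaw": 0}, {"dx": 0, "dy": 0, "dz": 0, "yaw": 0}, {"dx": 0, "dy": 0, "dz": 0, "yaw": 0}, {"dx": 0, "dy": 0, "dz": 0, "yaw": 0}, {"dx": 0, "dy": 0, "dz": 0, "yaw": 0}, {"dx": 0, "dy": 0, "dz": 0, "yaw": 0}], "grip": -1, "force": 20}}

```text
time_s: 3.78
eef_pos: [0.4904, -0.2087, 0.0473]
ee_rot: [180.0, -0.0, -31.9]
ft_force: [-1.3, -1.1, 0.5]
gripper_width: 0.0555
gripper_force: 20.0
```

Emit:
{"name": "move_arm", "arguments": {"moves": [{"dx": 0, "dy": 0, "dz": -0.01, "yaw": 0}, {"dx": -0.01, "dy": 0, "dz": -0.03, "yaw": 0}, {"dx": -0.025, "dy": 0, "dz": -0.06, "yaw": 0}, {"dx": -0.045, "dy": 0, "dz": -0.1, "yaw": 0}, {"dx": -0.07, "dy": 0, "dz": -0.15, "yaw": 0}, {"dx": -0.1, "dy": 0, "dz": -0.2, "yaw": 0}, {"dx": -0.12, "dy": 0, "dz": -0.2, "yaw": 0}, {"dx": -0.12, "dy": 0, "dz": -0.2, "yaw": 0}]}}

```text
time_s: 4.45
eef_pos: [0.4391, -0.1763, 0.1482]
ee_rot: [-180.0, -0.1, -31.9]
ft_force: [-0.2, 0.8, -2.0]
gripper_width: 0.0561
gripper_force: 20.0
```

```bash
python3 - <<'E'
from h import *
frac([.43,-.165,.05],-32)
c=vision.get_calibration("wrist");im=vision.read_camera("wrist")[...,::-1].copy()
cv2.imwrite("pics/w3.png",im[150:400,180:460]); im2=vision.read_camera("scene")[...,::-1]
a=cv2.resize(im[150:400,180:460],(400,360));b=cv2.resize(im2[150:300,330:500],(400,360))
cv2.imwrite("pics/w3.png",np.hstack([a,b]))
E
```

```text
t 4.45 pos [ 0.4391 -0.1763  0.1482] rot [-1.80e+02 -1.00e-01 -3.19e+01] ft [-0.2  0.8 -2. ] w 0.0561 | frac [-0.0277 -0.0095  0.1963] yaw 0.0017336608209326044 rows 2.381334789141517
```

View pics/w3.png

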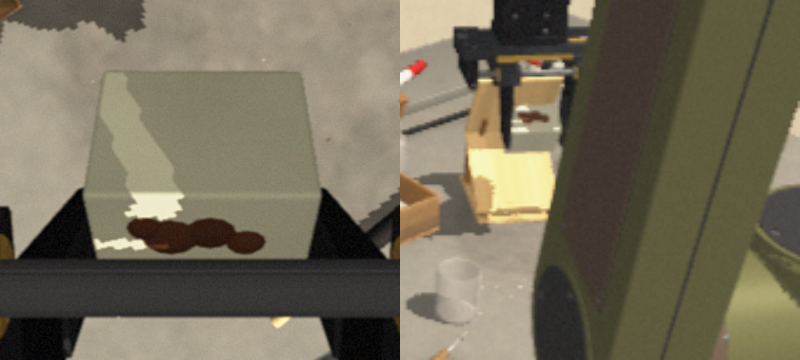

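Emit:
{"name": "move_arm", "arguments": {"moves": [{"dx": -0.028, "dy": -0.01, "dz": 0.05, "yaw": 0}, {"dx": -0.028, "dy": -0.01, "dz": 0.11, "yaw": 0}, {"dx": -0.028, "dy": -0.01, "dz": 0.16, "yaw": 0}, {"dx": -0.028, "dy": -0.01, "dz": 0.195, "yaw": 0}, {"dx": -0.028, "dy": -0.01, "dz": 0.205, "yaw": 0}, {"dx": -0.028, "dy": -0.01, "dz": 0.21, "yaw": 0}, {"dx": -0.028, "dy": -0.01, "dz": 0.215, "yaw": 0}, {"dx": -0.028, "dy": -0.01, "dz": 0.215, "yaw": 0}]}}

```text
time_s: 5.22
eef_pos: [0.4308, -0.1655, 0.04]
ee_rot: [-180.0, -0.0, -31.9]
ft_force: [-0.2, 0.4, -0.9]
gripper_width: 0.056
gripper_force: 20.0
```

Emit:
{"name": "move_arm", "arguments": {"moves": [{"dx": 0, "dy": 0, "dz": 0.002, "yaw": 0}, {"dx": 0, "dy": 0, "dz": 0.004, "yaw": 0}, {"dx": 0, "dy": 0, "dz": 0.006, "yaw": 0}, {"dx": 0, "dy": 0, "dz": 0.006, "yaw": 0}]}}

```text
time_s: 5.55
eef_pos: [0.4304, -0.1653, 0.037]
ee_rot: [-180.0, -0.0, -31.9]
ft_force: [-0.3, -0.5, -1.3]
gripper_width: 0.0561
gripper_force: 20.0
```

Emit:
{"name": "move_arm", "arguments": {"moves": [{"dx": 0, "dy": 0, "dz": 0.002, "yaw": 0}, {"dx": 0, "dy": 0, "dz": 0.004, "yaw": 0}, {"dx": 0, "dy": 0, "dz": 0.006, "yaw": 0}, {"dx": 0, "dy": 0, "dz": 0.006, "yaw": 0}]}}

```text
time_s: 5.88
eef_pos: [0.43, -0.165, 0.0334]
ee_rot: [180.0, 0.0, -31.9]
ft_force: [0.7, 0.9, -1.4]
gripper_width: 0.0557
gripper_force: 20.0
```

Emit:
{"name": "move_arm", "arguments": {"moves": [{"dx": 0, "dy": 0, "dz": 0.002, "yaw": 0}, {"dx": 0, "dy": 0, "dz": 0.004, "yaw": 0}, {"dx": 0, "dy": 0, "dz": 0.006, "yaw": 0}, {"dx": 0, "dy": 0, "dz": 0.006, "yaw": 0}]}}

```text
time_s: 6.22
eef_pos: [0.4304, -0.1653, 0.0322]
ee_rot: [180.0, 0.1, -31.9]
ft_force: [-5.5, 2.4, 10.3]
gripper_width: 0.056
gripper_force: 20.0
```

Emit:
{"name": "move_arm", "arguments": {"moves": [{"dx": 0, "dy": 0, "dz": 0, "yaw": 0}, {"dx": 0, "dy": 0, "dz": 0, "yaw": 0}, {"dx": 0.005, "dy": 0, "dz": -0.001, "yaw": 0}, {"dx": 0.01, "dy": 0, "dz": -0.001, "yaw": 0}, {"dx": 0.015, "dy": 0, "dz": -0.001, "yaw": 0}, {"dx": 0.02, "dy": 0, "dz": -0.001, "yaw": 0}, {"dx": 0.025, "dy": 0, "dz": -0.001, "yaw": 0}, {"dx": 0.03, "dy": 0, "dz": -0.001, "yaw": 0}, {"dx": 0.035, "dy": 0, "dz": -0.001, "yaw": 0}, {"dx": 0.035, "dy": 0, "dz": -0.001, "yaw": 0}], "force": 3}}

```text
time_s: 7.05
eef_pos: [0.4453, -0.1746, 0.0308]
ee_rot: [180.0, 0.0, -31.9]
ft_force: [-0.8, -0.3, -1.4]
gripper_width: 0.0561
gripper_force: 3.0
```

```bash
python3 - <<'E'
from h import *
frac([.43,-.165,.05],-32)
im=vision.read_camera("wrist")[...,::-1].copy()
im2=vision.read_camera("scene")[...,::-1]
a=cv2.resize(im[150:400,180:460],(400,360));b=cv2.resize(im2[180:280,330:440],(400,360))
cv2.imwrite("pics/w4.png",np.hstack([a,b]))
E
```

```text
t 7.05 pos [ 0.4453 -0.1746  0.0308] rot [180.    0.  -31.9] ft [-0.8 -0.3 -1.4] w 0.0561 | frac [-0.036  -0.0001 -0.0385] yaw 0.0014897884042201466 rows 0.6324762499874734
```

View pics/w4.png

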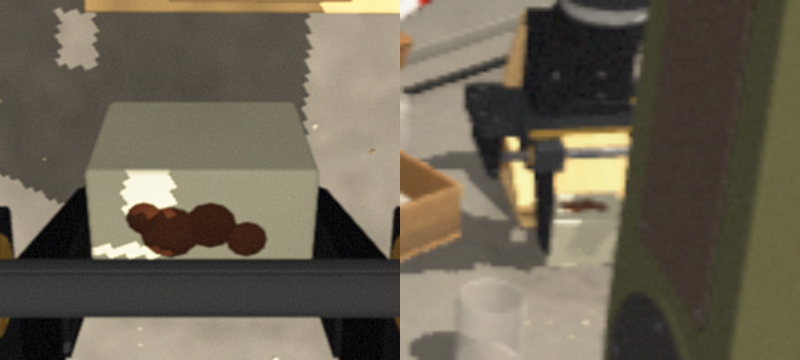

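```bash
python3 - <<'E'
from h import *
from scipy.optimize import least_squares
c=vision.get_calibration("wrist");s=sense()
B=np.array([(17,28,0),(17,-28,0),(17,28,44),(17,-28,44)])/1e3
px=np.array([(112,102),(298,102),(90,170),(318,168)])*[.7,.6944]+[180,150]
def tr(p,b): return Ro.from_euler('ZY',[-32,-p[2]],degrees=True).apply(b)+[p[0],p[1],.017*np.sin(np.radians(p[2]))]
f=lambda p:(proj(c,tr(p,B))-px).ravel()
r=least_squares(f,[.45,-.18,10],x_scale=[.01,.01,5]);print(r.x,np.round(r.fun,1))
print("in tool x:",(r.x[:2]-s["eef_pos"][:2])@[np.cos(np.radians(-32)),np.sin(np.radians(-32))])
E
```

```text
[ 0.45723204 -0.18231239  8.37762519] [-0.5  0.3 -0.8  0.7 -2.8 -1.2  3.8  0.7]
in tool x: 0.014676581737502012
```

Emit:
{"name": "move_arm", "arguments": {"moves": [{"dx": 0, "dy": 0, "dz": 0, "yaw": 0}, {"dx": 0, "dy": 0, "dz": 0, "yaw": 0}, {"dx": 0, "dy": 0, "dz": 0, "yaw": 0}, {"dx": 0, "dy": 0, "dz": 0, "yaw": 0}, {"dx": 0.028, "dy": 0, "dz": 0.0, "yaw": 0}, {"dx": 0.028, "dy": 0, "dz": 0.008, "yaw": 0}, {"dx": 0.028, "dy": 0, "dz": 0.008, "yaw": 0}, {"dx": 0.028, "dy": 0, "dz": 0.008, "yaw": 0}], "grip": 0.6}}

```text
time_s: 7.82
eef_pos: [0.4563, -0.1814, 0.0266]
ee_rot: [180.0, 0.1, -31.9]
ft_force: [-1.2, -0.5, 0.2]
gripper_width: 0.0758
gripper_force: 0.0
```

```bash
python3 - <<'E'
from h import *
s=sense();c=vision.get_calibration("wrist");im=vision.read_camera("wrist")[...,::-1].copy()
x=np.array([np.cos(np.radians(-32)),np.sin(np.radians(-32)),0]);y=np.array([-x[1],x[0],0]);T=np.array(s["eef_pos"])
for off,col in((0,(0,255,0)),(.006,(255,0,0)),(-.006,(0,0,255))):
    o=T*[1,1,0]+off*x
    for zz in(0,.044): 
        P=[o+17e-3*a*x+28e-3*b*y+[0,0,zz] for a,b in((1,1),(1,-1),(-1,-1),(-1,1))]
        cv2.polylines(im,[proj(c,P).round().astype(int)],True,col,1)
cv2.imwrite("pics/w5.png",cv2.resize(im[200:400,180:460],(800,571)));frac(T,-32)
cv2.imwrite("pics/w5raw.png",vision.read_camera("wrist")[...,::-1])
E
```

```text
t 7.87 pos [ 0.4563 -0.1814  0.0267] rot [ 1.80e+02  1.00e-01 -3.19e+01] ft [-0.4 -0.6 -0.2] w 0.0759 | frac [0.     0.     0.0002] yaw 0.001561386702164608 rows 0.0023275304950525267
```

View pics/w5.png

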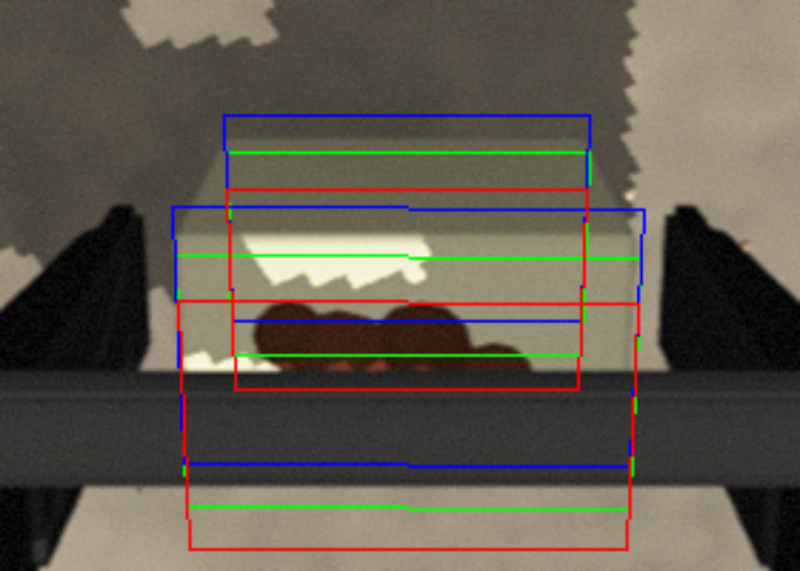

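The block now lies flat, about 3 mm ahead of the hand centre. I'll shift, grip and lift.

Emit:
{"name": "move_arm", "arguments": {"moves": [{"dx": 0.006, "dy": 0, "dz": 0, "yaw": 0}, {"dx": 0.006, "dy": 0, "dz": 0, "yaw": 0}, {"dx": 0.006, "dy": 0, "dz": 0, "yaw": 0}]}}

```text
time_s: 8.17
eef_pos: [0.4596, -0.1834, 0.0273]
ee_rot: [-180.0, -0.0, -31.9]
ft_force: [-0.2, -0.4, -0.9]
gripper_width: 0.0759
gripper_force: 0.0
```

Emit:
{"name": "move_arm", "arguments": {"moves": [{"dx": 0, "dy": 0, "dz": 0, "yaw": 0}, {"dx": 0, "dy": 0, "dz": 0, "yaw": 0}, {"dx": 0, "dy": 0, "dz": 0, "yaw": 0}, {"dx": 0, "dy": 0, "dz": 0, "yaw": 0}, {"dx": 0, "dy": 0, "dz": 0, "yaw": 0}, {"dx": 0, "dy": 0, "dz": 0, "yaw": 0}, {"dx": 0, "dy": 0, "dz": 0, "yaw": 0}, {"dx": 0, "dy": 0, "dz": 0, "yaw": 0}], "grip": -1, "force": 25}}

```text
time_s: 8.83
eef_pos: [0.4595, -0.1834, 0.0272]
ee_rot: [-180.0, 0.0, -31.9]
ft_force: [0.2, 0.4, 0.5]
gripper_width: 0.0557
gripper_force: 25.0
```

Emit:
{"name": "move_arm", "arguments": {"moves": [{"dx": 0, "dy": 0, "dz": -0.03, "yaw": 0}, {"dx": 0, "dy": 0, "dz": -0.08, "yaw": 0}, {"dx": 0, "dy": 0, "dz": -0.15, "yaw": 0}, {"dx": 0, "dy": 0, "dz": -0.23, "yaw": 0}, {"dx": 0, "dy": 0, "dz": -0.31, "yaw": 0}, {"dx": 0, "dy": 0, "dz": -0.38, "yaw": 0}, {"dx": 0, "dy": 0, "dz": -0.44, "yaw": 0}, {"dx": 0, "dy": 0, "dz": -0.45, "yaw": 0}, {"dx": 0, "dy": 0, "dz": -0.45, "yaw": 0}]}}

```text
time_s: 9.58
eef_pos: [0.4606, -0.184, 0.2548]
ee_rot: [-180.0, -0.3, -31.9]
ft_force: [-0.1, -0.5, -2.1]
gripper_width: 0.0562
gripper_force: 25.0
```

```bash
python3 - <<'E'
from h import *
frac([.42,.13,.25],9)
E
```

```text
t 9.58 pos [ 0.4606 -0.184   0.2548] rot [-180.    -0.3  -31.9] ft [-0.1 -0.5 -2.1] w 0.0562 | frac [-0.4005 -0.4904  0.0076] yaw -0.4755122474384467 rows 7.598559713192229
```

Emit:
{"name": "move_arm", "arguments": {"moves": [{"dx": -0.4, "dy": -0.49, "dz": 0, "yaw": -0.475}, {"dx": -0.4, "dy": -0.49, "dz": 0, "yaw": -0.475}, {"dx": -0.4, "dy": -0.49, "dz": 0, "yaw": -0.475}, {"dx": -0.4, "dy": -0.49, "dz": 0, "yaw": -0.475}, {"dx": -0.4, "dy": -0.49, "dz": 0, "yaw": -0.475}, {"dx": -0.4, "dy": -0.49, "dz": 0, "yaw": -0.475}, {"dx": -0.4, "dy": -0.49, "dz": 0, "yaw": -0.475}, {"dx": -0.4, "dy": -0.49, "dz": 0, "yaw": -0.475}, {"dx": -0.4, "dy": -0.49, "dz": 0, "yaw": -0.475}, {"dx": -0.4, "dy": -0.49, "dz": 0, "yaw": -0.475}, {"dx": -0.4, "dy": -0.49, "dz": 0, "yaw": -0.475}, {"dx": -0.4, "dy": -0.49, "dz": 0, "yaw": -0.475}]}}

```text
time_s: 10.58
eef_pos: [0.4187, 0.1294, 0.2507]
ee_rot: [180.0, 0.1, 8.9]
ft_force: [-0.4, -0.5, -0.5]
gripper_width: 0.0553
gripper_force: 25.0
```

```bash
python3 - <<'E'
from h import *
s=sense();c=vision.get_calibration("wrist");im=vision.read_camera("wrist")[...,::-1].copy()
cv2.imwrite("pics/w6raw.png",im)
json.dump({k:np.array(v).tolist() for k,v in c.items()},open("w6.json","w"))
frac([.42,.13,.25],9)
cr=im[0:300,100:500]; 
P=proj(c,[(.533,.148,.068),(.497,.257,.082),(.465,.141,.067)]);print(P.round())
cv2.imwrite("pics/w6.png",cv2.resize(cr,(800,600),interpolation=cv2.INTER_CUBIC))
E
```

```text
t 10.63 pos [0.4189 0.1293 0.2511] rot [1.8e+02 1.0e-01 8.9e+00] ft [-0.3 -0.8 -0.5] w 0.0559 | frac [ 0.0025 -0.0011  0.0022] yaw -0.0017436657791478577 rows 0.04161055166834693
[[320.  64.]
 [161.  89.]
 [315. 158.]]
```

View pics/w6.png

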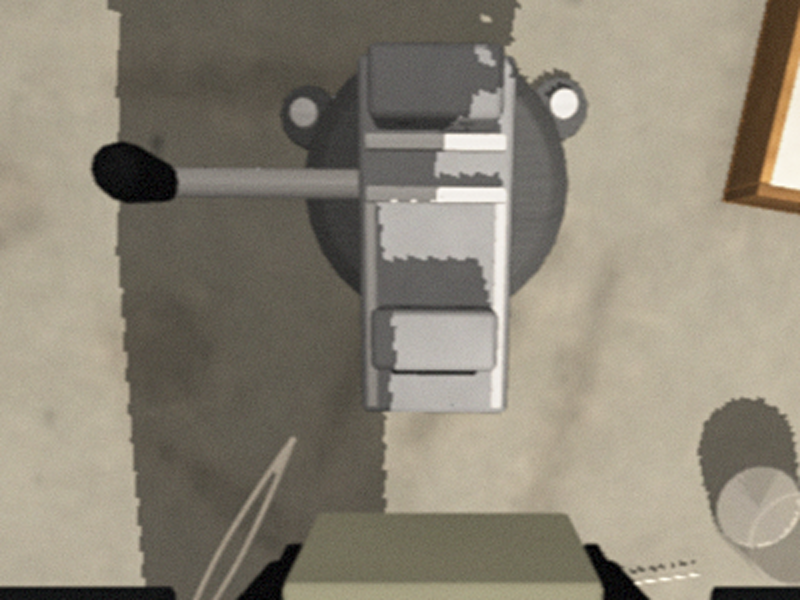

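This wrist view shows the vise aligned with the hand. The strips are at crop rows 134–148 and 187–201 (cols 366–506). The sliding jaw top is at rows 309–370, the handle top is near (122,172), and the fixed jaw's inner top edge is at about row 120. Converting to positions.

```bash
python3 - <<'E'
from h import *
c=json.load(open("w6.json"))
g=lambda x,y,z:atz(c,(100+x/2,y/2),z)
fs=[(366,134),(506,134),(366,148),(506,149)];ns=[(365,187),(506,187),(365,201),(506,202)]
F=np.array([g(x,y,.044) for x,y in fs]);N=np.array([g(x,y,.044) for x,y in ns])
print("len",np.linalg.norm(F[0]-F[1]),np.linalg.norm(N[0]-N[1]))
m=np.vstack([F,N]).mean(0);xa=F.mean(0)-N.mean(0);print("centre",m,"spacing",np.linalg.norm(xa[:2]),"yaw from spacing",np.degrees(np.arctan2(xa[1],xa[0])))
ya=(F[0]-F[1]+F[2]-F[3]+N[0]-N[1]+N[2]-N[3]);print("yaw from length",np.degrees(np.arctan2(-ya[0],ya[1])))
for n,a,b,z in[("bedL",(362,65),(366,405),.034),("bedR",(514,65),(507,405),.034)]:
    d=g(*a,z)-g(*b,z);print(n,np.degrees(np.arctan2(d[1],d[0])))
print("bedwidth",np.linalg.norm(g(362,65,.034)-g(514,65,.034)),np.linalg.norm(g(366,405,.034)-g(507,405,.034)))
J=[g(374,309,.067),g(496,309,.067),g(374,370,.067),g(496,371,.067)];print("slide",np.round(J,4))
th=np.radians(9);X=np.array([np.cos(th),np.sin(th),0]);Y=np.array([-X[1],X[0],0])
ff=m+.015*X
for n,p in [("slide in",(J[0]+J[1])/2),("slide back",(J[2]+J[3])/2),("handle",g(122,172,.082)),("handle lowarm",g(150,180,.04)),("jaw top",g(436,120,.068)),("fixed jaw L",g(368,80,.068)),("fixed R",g(503,80,.068))]:
    print(n,np.round(p,4),"rel fixed_face",((p-ff)@X).round(4),((p-ff)@Y).round(4))
print("ff",ff)
E
```

```text
len 0.055221914066127524 0.056432542482897065
centre [0.52129466 0.14773733 0.044     ] spacing 0.01994077745817083 yaw from spacing 8.219506890763398
yaw from length 8.704457849797295
bedL 8.293153661414378
bedR 8.814367062319054
bedwidth 0.06047287544922557 0.06171697146182598
slide [[0.4644 0.163  0.067 ]
 [0.4717 0.1163 0.067 ]
 [0.441  0.1598 0.067 ]
 [0.448  0.1122 0.067 ]]
slide in [0.4681 0.1396 0.067 ] rel fixed_face -0.0688 0.0003
slide back [0.4445 0.136  0.067 ] rel fixed_face -0.0927 0.0004
handle [0.4992 0.2573 0.082 ] rel fixed_face -0.0197 0.1117
handle lowarm [0.4993 0.2611 0.04  ] rel fixed_face -0.019 0.1154
jaw top [0.5356 0.1497 0.068 ] rel fixed_face -0.0006 -0.0003
fixed jaw L [0.5451 0.1761 0.068 ] rel fixed_face 0.013 0.0243
fixed R [0.5527 0.1277 0.068 ] rel fixed_face 0.0129 -0.0247
ff [0.53610999 0.15008384 0.044     ]
```

```bash
python3 - <<'E'
from h import *
th=np.radians(8.6);X=np.array([np.cos(th),np.sin(th),0]);ff=np.array([.5361,.1501,0])
p=ff-.022*X;print(p)
frac(p+[0,0,.2507],8.6);frac(p+[0,0,.077],8.6)
E
```

```text
[0.51434736 0.14681022 0.        ]
t 10.63 pos [0.4189 0.1293 0.2511] rot [1.8e+02 1.0e-01 8.9e+00] ft [-0.3 -0.8 -0.5] w 0.0559 | frac [ 0.1941 -0.0053  0.0004] yaw 0.002910545559503754 rows 2.329920331184096
t 10.63 pos [0.4189 0.1293 0.2511] rot [1.8e+02 1.0e-01 8.9e+00] ft [-0.3 -0.8 -0.5] w 0.0559 | frac [ 0.1947 -0.0054  0.3478] yaw 0.002910545559503754 rows 4.783675422692242
```

Emit:
{"name": "move_arm", "arguments": {"moves": [{"dx": 0.07, "dy": -0.005, "dz": 0, "yaw": 0.003}, {"dx": 0.14, "dy": -0.005, "dz": 0, "yaw": 0.003}, {"dx": 0.194, "dy": -0.005, "dz": 0.03, "yaw": 0.003}, {"dx": 0.194, "dy": -0.005, "dz": 0.1, "yaw": 0.003}, {"dx": 0.194, "dy": -0.005, "dz": 0.17, "yaw": 0.003}, {"dx": 0.194, "dy": -0.005, "dz": 0.24, "yaw": 0.003}, {"dx": 0.194, "dy": -0.005, "dz": 0.3, "yaw": 0.003}, {"dx": 0.194, "dy": -0.005, "dz": 0.33, "yaw": 0.003}, {"dx": 0.194, "dy": -0.005, "dz": 0.345, "yaw": 0.003}, {"dx": 0.194, "dy": -0.005, "dz": 0.345, "yaw": 0.003}, {"dx": 0.194, "dy": -0.005, "dz": 0.345, "yaw": 0.003}]}}

```text
time_s: 11.55
eef_pos: [0.5152, 0.1473, 0.0803]
ee_rot: [-180.0, -0.0, 8.6]
ft_force: [0.2, -0.7, -1.2]
gripper_width: 0.056
gripper_force: 25.0
```

Lower until it touches (expected TCP z ≈ 0.071).

Emit:
{"name": "move_arm", "arguments": {"moves": [{"dx": 0, "dy": 0, "dz": 0.006, "yaw": 0}, {"dx": 0, "dy": 0, "dz": 0.012, "yaw": 0}, {"dx": 0, "dy": 0, "dz": 0.016, "yaw": 0}, {"dx": 0, "dy": 0, "dz": 0.018, "yaw": 0}, {"dx": 0, "dy": 0, "dz": 0.018, "yaw": 0}]}}

```text
time_s: 11.97
eef_pos: [0.5148, 0.148, 0.0711]
ee_rot: [-180.0, -0.1, 8.7]
ft_force: [0.0, 0.4, 0.3]
gripper_width: 0.0557
gripper_force: 25.0
```

Emit:
{"name": "move_arm", "arguments": {"moves": [{"dx": 0.004, "dy": 0, "dz": 0.001, "yaw": 0}, {"dx": 0.007, "dy": 0, "dz": 0.001, "yaw": 0}, {"dx": 0.009, "dy": 0, "dz": 0.001, "yaw": 0}, {"dx": 0.01, "dy": 0, "dz": 0.001, "yaw": 0}, {"dx": 0.01, "dy": 0, "dz": 0.001, "yaw": 0}]}}

```text
time_s: 12.38
eef_pos: [0.5196, 0.1488, 0.0712]
ee_rot: [-180.0, 0.0, 8.7]
ft_force: [-4.8, -0.5, 5.8]
gripper_width: 0.0554
gripper_force: 25.0
```

Emit:
{"name": "move_arm", "arguments": {"moves": [{"dx": 0.002, "dy": 0, "dz": -0.001, "yaw": 0}, {"dx": 0.004, "dy": 0, "dz": -0.001, "yaw": 0}, {"dx": 0.004, "dy": 0, "dz": -0.001, "yaw": 0}]}}

```text
time_s: 12.63
eef_pos: [0.5207, 0.1489, 0.0712]
ee_rot: [-180.0, 0.2, 8.7]
ft_force: [-6.7, -1.1, 7.7]
gripper_width: 0.0556
gripper_force: 25.0
```

Emit:
{"name": "move_arm", "arguments": {"moves": [{"dx": 0.003, "dy": 0, "dz": -0.002, "yaw": 0}, {"dx": 0.006, "dy": 0, "dz": -0.002, "yaw": 0}, {"dx": 0.006, "dy": 0, "dz": -0.002, "yaw": 0}]}}

```text
time_s: 12.88
eef_pos: [0.5208, 0.149, 0.0713]
ee_rot: [-180.0, 0.6, 8.7]
ft_force: [-15.5, -2.7, 11.4]
gripper_width: 0.056
gripper_force: 25.0
```

Against the fixed jaw. Relax, open and lift.

Emit:
{"name": "move_arm", "arguments": {"moves": [{"dx": -0.005, "dy": 0, "dz": 0, "yaw": 0}, {"dx": -0.005, "dy": 0, "dz": 0, "yaw": 0}, {"dx": -0.005, "dy": 0, "dz": 0, "yaw": 0}]}}

```text
time_s: 13.13
eef_pos: [0.5206, 0.1489, 0.0712]
ee_rot: [-180.0, 0.2, 8.7]
ft_force: [-6.0, -0.9, 3.9]
gripper_width: 0.0558
gripper_force: 25.0
```

Emit:
{"name": "move_arm", "arguments": {"moves": [{"dx": 0, "dy": 0, "dz": 0, "yaw": 0}, {"dx": 0, "dy": 0, "dz": 0, "yaw": 0}, {"dx": 0, "dy": 0, "dz": 0, "yaw": 0}, {"dx": 0, "dy": 0, "dz": 0, "yaw": 0}, {"dx": 0, "dy": 0, "dz": -0.02, "yaw": 0}, {"dx": 0, "dy": 0, "dz": -0.06, "yaw": 0}, {"dx": 0, "dy": 0, "dz": -0.12, "yaw": 0}, {"dx": -0.04, "dy": 0, "dz": -0.19, "yaw": 0}, {"dx": -0.12, "dy": 0, "dz": -0.25, "yaw": 0}, {"dx": -0.2, "dy": 0, "dz": -0.28, "yaw": 0}, {"dx": -0.2, "dy": 0, "dz": -0.3, "yaw": 0}, {"dx": -0.2, "dy": 0, "dz": -0.3, "yaw": 0}, {"dx": -0.2, "dy": 0, "dz": -0.3, "yaw": 0}], "grip": 0.7}}

```text
time_s: 14.22
eef_pos: [0.4237, 0.134, 0.2234]
ee_rot: [-180.0, -0.3, 8.7]
ft_force: [0.0, 0.6, -0.4]
gripper_width: 0.0808
gripper_force: 0.0
```

```bash
python3 - <<'E'
from h import *
c=vision.get_calibration("wrist");im=vision.read_camera("wrist");cv2.imwrite("pics/w7raw.png",im[...,::-1])
frac([.40,.13,.25],8.6)
th=np.radians(8.6);X=np.array([np.cos(th),np.sin(th),0]);Y=np.array([-X[1],X[0],0]);ff=np.array([.5361,.1501,0])
g=cv2.cvtColor(im,cv2.COLOR_RGB2GRAY);h=cv2.cvtColor(im,cv2.COLOR_RGB2HSV)
# profile along vise x at block-top height, and along y
for y in(-.02,.02):
    xs=np.arange(-.05,.011,.0015);P=proj(c,[ff+x*X+y*Y+[0,0,.088] for x in xs]).round().astype(int)
    print(y,[(round(x*1e3,1),im[b,a].tolist()) for x,(a,b) in zip(xs,P)][::2])
ys=np.arange(-.036,.0361,.002);P=proj(c,[ff-.006*X+y*Y+[0,0,.088] for y in ys]).round().astype(int)
print([(round(y*1e3),im[b,a].tolist()) for y,(a,b) in zip(ys,P)])
E
```

```text
t 14.27 pos [0.4235 0.1339 0.2221] rot [-1.8e+02 -1.0e-01  8.7e+00] ft [-0.   0.1 -1.3] w 0.0807 | frac [-0.0476  0.0006 -0.0559] yaw 0.0011043368758684783 rows 0.8810258823828294
-0.02 [(np.float64(-50.0), [203, 196, 190]), (np.float64(-47.0), [188, 179, 170]), (np.float64(-44.0), [194, 187, 185]), (np.float64(-41.0), [174, 172, 169]), (np.float64(-38.0), [189, 184, 178]), (np.float64(-35.0), [189, 184, 170]), (np.float64(-32.0), [155, 152, 125]), (np.float64(-29.0), [156, 151, 125]), (np.float64(-26.0), [158, 152, 124]), (np.float64(-23.0), [157, 153, 125]), (np.float64(-20.0), [160, 156, 124]), (np.float64(-17.0), [158, 152, 125]), (np.float64(-14.0), [161, 156, 127]), (np.float64(-11.0), [164, 158, 133]), (np.float64(-8.0), [162, 157, 127]), (np.float64(-5.0), [162, 156, 125]), (np.float64(-2.0), [164, 160, 127]), (np.float64(1.0), [88, 86, 88]), (np.float64(4.0), [94, 95, 90]), (np.float64(7.0), [96, 92, 90]), (np.float64(10.0), [92, 88, 90])]
0.02 [(np.float64(-50.0), [95, 93, 89]), (np.float64(-47.0), [91, 90, 86]), (np.float64(-44.0), [88, 85, 84]), (np.float64(-41.0), [105, 
[... 774 characters left out ...]
4, [161, 154, 128]), (-22, [161, 154, 127]), (-20, [161, 155, 127]), (-18, [157, 150, 119]), (-16, [161, 155, 124]), (-14, [157, 154, 126]), (-12, [162, 158, 130]), (-10, [159, 155, 126]), (-8, [163, 155, 128]), (-6, [161, 154, 128]), (-4, [156, 148, 122]), (-2, [227, 219, 183]), (0, [235, 227, 191]), (2, [159, 150, 125]), (4, [157, 148, 121]), (6, [250, 247, 214]), (8, [199, 193, 157]), (10, [160, 155, 128]), (12, [239, 236, 196]), (14, [226, 220, 179]), (16, [161, 153, 128]), (18, [159, 150, 126]), (20, [161, 155, 125]), (22, [162, 157, 128]), (24, [158, 153, 127]), (26, [157, 152, 123]), (28, [148, 145, 115]), (30, [54, 50, 49]), (32, [58, 57, 54]), (34, [58, 57, 56]), (36, [55, 52, 51])]
```

```bash
python3 - <<'E'
from h import *
th=np.radians(8.6);X=np.array([np.cos(th),np.sin(th),0]);ff=np.array([.5361,.1501,0])
frac(ff-.122*X+[0,0,.056],8.6)
E
```

```text
t 14.27 pos [0.4235 0.1339 0.2221] rot [-1.8e+02 -1.0e-01  8.7e+00] ft [-0.   0.1 -1.3] w 0.0807 | frac [-0.0171  0.0017  0.3322] yaw 0.0011043368758684783 rows 3.991272534428674
```

Emit:
{"name": "move_arm", "arguments": {"moves": [{"dx": -0.018, "dy": 0.002, "dz": 0.0, "yaw": 0.001}, {"dx": -0.018, "dy": 0.002, "dz": 0.0, "yaw": 0.001}, {"dx": -0.018, "dy": 0.002, "dz": 0.0, "yaw": 0.001}, {"dx": -0.018, "dy": 0.002, "dz": 0.05, "yaw": 0.001}, {"dx": -0.018, "dy": 0.002, "dz": 0.11, "yaw": 0.001}, {"dx": -0.018, "dy": 0.002, "dz": 0.17, "yaw": 0.001}, {"dx": -0.018, "dy": 0.002, "dz": 0.23, "yaw": 0.001}, {"dx": -0.018, "dy": 0.002, "dz": 0.28, "yaw": 0.001}, {"dx": -0.018, "dy": 0.002, "dz": 0.31, "yaw": 0.001}, {"dx": -0.018, "dy": 0.002, "dz": 0.325, "yaw": 0.001}, {"dx": -0.018, "dy": 0.002, "dz": 0.328, "yaw": 0.001}, {"dx": -0.018, "dy": 0.002, "dz": 0.328, "yaw": 0.001}], "grip": -1, "force": 20}}

```text
time_s: 15.27
eef_pos: [0.4144, 0.1315, 0.0575]
ee_rot: [180.0, 0.0, 8.6]
ft_force: [0.5, 0.1, 0.4]
gripper_width: 0.0066
gripper_force: 0.0
```

Emit:
{"name": "move_arm", "arguments": {"moves": [{"dx": 0.008, "dy": 0, "dz": 0, "yaw": 0}, {"dx": 0.016, "dy": 0, "dz": 0, "yaw": 0}, {"dx": 0.024, "dy": 0, "dz": 0, "yaw": 0}, {"dx": 0.032, "dy": 0, "dz": 0, "yaw": 0}, {"dx": 0.04, "dy": 0, "dz": 0, "yaw": 0}, {"dx": 0.048, "dy": 0, "dz": 0, "yaw": 0}, {"dx": 0.056, "dy": 0, "dz": 0, "yaw": 0}, {"dx": 0.064, "dy": 0, "dz": 0, "yaw": 0}, {"dx": 0.072, "dy": 0, "dz": 0, "yaw": 0}, {"dx": 0.08, "dy": 0, "dz": 0, "yaw": 0}, {"dx": 0.087, "dy": 0, "dz": 0, "yaw": 0}, {"dx": 0.094, "dy": 0, "dz": 0, "yaw": 0}, {"dx": 0.1, "dy": 0, "dz": 0, "yaw": 0}, {"dx": 0.1, "dy": 0, "dz": 0, "yaw": 0}]}}

```text
time_s: 16.43
eef_pos: [0.4631, 0.1388, 0.0575]
ee_rot: [180.0, 0.2, 8.6]
ft_force: [-4.2, -0.8, 3.1]
gripper_width: 0.0005
gripper_force: 2.3
```

Emit:
{"name": "move_arm", "arguments": {"moves": [{"dx": 0.004, "dy": 0, "dz": 0, "yaw": 0}, {"dx": 0.008, "dy": 0, "dz": 0, "yaw": 0}, {"dx": 0.012, "dy": 0, "dz": 0, "yaw": 0}, {"dx": 0.012, "dy": 0, "dz": 0, "yaw": 0}]}}

```text
time_s: 16.77
eef_pos: [0.4667, 0.1394, 0.0573]
ee_rot: [180.0, 0.5, 8.6]
ft_force: [-11.9, -3.0, 9.9]
gripper_width: 0.0005
gripper_force: 6.5
```

Emit:
{"name": "move_arm", "arguments": {"moves": [{"dx": 0.004, "dy": 0, "dz": 0, "yaw": 0}, {"dx": 0.008, "dy": 0, "dz": 0, "yaw": 0}, {"dx": 0.008, "dy": 0, "dz": 0, "yaw": 0}, {"dx": 0.008, "dy": 0, "dz": 0, "yaw": 0}]}}

```text
time_s: 17.1
eef_pos: [0.4668, 0.1395, 0.0567]
ee_rot: [180.0, 1.1, 8.6]
ft_force: [-25.7, -4.4, 19.6]
gripper_width: 0.0007
gripper_force: 13.0
```

Emit:
{"name": "move_arm", "arguments": {"moves": [{"dx": 0.003, "dy": 0, "dz": -0.004, "yaw": 0}, {"dx": 0.003, "dy": 0, "dz": -0.004, "yaw": 0}, {"dx": 0.003, "dy": 0, "dz": -0.004, "yaw": 0}]}}

```text
time_s: 17.35
eef_pos: [0.4667, 0.1395, 0.0568]
ee_rot: [180.0, 1.3, 8.6]
ft_force: [-24.8, -4.4, 11.9]
gripper_width: 0.0006
gripper_force: 12.3
```

Emit:
{"name": "move_arm", "arguments": {"moves": [{"dx": -0.01, "dy": 0, "dz": 0, "yaw": 0}, {"dx": -0.03, "dy": 0, "dz": 0, "yaw": 0}, {"dx": -0.06, "dy": 0, "dz": -0.02, "yaw": 0}, {"dx": -0.1, "dy": 0, "dz": -0.08, "yaw": 0}, {"dx": -0.14, "dy": -0.02, "dz": -0.16, "yaw": 0}, {"dx": -0.14, "dy": -0.06, "dz": -0.24, "yaw": 0}, {"dx": -0.14, "dy": -0.06, "dz": -0.3, "yaw": 0}, {"dx": -0.14, "dy": -0.06, "dz": -0.3, "yaw": 0}, {"dx": -0.14, "dy": -0.06, "dz": -0.3, "yaw": 0}]}}

```text
time_s: 18.1
eef_pos: [0.4032, 0.1607, 0.2134]
ee_rot: [-180.0, -0.5, 8.7]
ft_force: [0.1, -0.3, -0.1]
gripper_width: 0.0002
gripper_force: 0.0
```

```bash
python3 - <<'E'
from h import *
c=vision.get_calibration("wrist");im=vision.read_camera("wrist");cv2.imwrite("pics/w8raw.png",im[...,::-1])
th=np.radians(8.6);X=np.array([np.cos(th),np.sin(th),0]);Y=np.array([-X[1],X[0],0]);ff=np.array([.5361,.1501,0])
def prof(xy,z):
    P=proj(c,[ff+x*X+y*Y+[0,0,z] for x,y in xy]).round().astype(int);return [int(im[b,a].astype(int).sum()//3) if 0<=a<640 and 0<=b<480 else -1 for a,b in P]
xs=np.arange(-.07,.012,.002)
for y in(-.015,.015):
    print("x",list(zip((xs*1e3).round().astype(int).tolist(),prof([(x,y) for x in xs],.067),prof([(x,y) for x in xs],.088))))
ys=np.arange(.085,.145,.003);print("handle y",list(zip((ys*1e3).round().astype(int).tolist(),prof([(-.02,y) for y in ys],.082))))
xs=np.arange(-.05,.012,.003);print("handle x",list(zip((xs*1e3).round().astype(int).tolist(),prof([(x,.115) for x in xs],.082))))
h=ff-.02*X+.115*Y;print("handle",h)
frac(h-.045*X+[0,0,.25],8.6);frac(h-.045*X+[0,0,.07],8.6)
E
```

```text
x [(-70, 180, 182), (-68, 175, 173), (-66, 175, 175), (-64, 177, 178), (-62, 174, 172), (-60, 129, 176), (-58, 80, 154), (-56, 175, 177), (-54, 184, 184), (-52, 179, 183), (-50, 178, 179), (-48, 179, 181), (-46, 179, 178), (-44, 178, 179), (-42, 178, 177), (-40, 175, 176), (-38, 180, 167), (-36, 130, 110), (-34, 74, 88), (-32, 89, 141), (-30, 150, 150), (-28, 150, 145), (-26, 150, 146), (-24, 150, 145), (-22, 145, 154), (-20, 59, 114), (-18, 35, 104), (-16, 44, 141), (-14, 41, 147), (-12, 39, 150), (-10, 139, 151), (-8, 146, 150), (-6, 147, 143), (-4, 149, 154), (-2, 148, 149), (0, 151, 121), (2, 145, 92), (4, 143, 90), (6, 89, 92), (8, 91, 91), (10, 95, 89)]
x [(-70, 176, 174), (-68, 175, 175), (-66, 170, 172), (-64, 175, 171), (-62, 172, 168), (-60, 133, 132), (-58, 66, 62), (-56, 167, 172), (-54, 178, 180), (-52, 182, 175), (-50, 179, 179), (-48, 178, 178), (-46, 177, 176), (-44, 175, 176), (-42, 179, 173), (-40, 175, 178), (-38, 176, 172), (-36, 154, 106), (-34, 103, 102), (-32, 102, 149), (-30, 143, 145), (-28, 150, 244), (-26, 218, 241), (-24, 242, 241), (-22, 240, 244), (-20, 
[... 380 characters left out ...]
, (124, 97), (127, 156), (130, 162), (133, 157), (136, 161), (139, 159), (142, 160)]
handle x [(-50, 88), (-47, 92), (-44, 88), (-41, 91), (-38, 85), (-35, 94), (-32, 89), (-29, 9), (-26, 21), (-23, 7), (-20, 23), (-17, 19), (-14, 20), (-11, 38), (-8, 81), (-5, 83), (-2, 85), (1, 85), (4, 77), (7, 83), (10, 82)]
handle [0.49912831 0.26081628 0.        ]
t 18.15 pos [0.402  0.1601 0.2108] rot [-180.    -0.2    8.6] ft [ 0.3 -0.4 -0.2] w 0.0007 | frac [ 0.1325 -0.17   -0.0778] yaw 0.0003468090599844469 rows 2.75004412158316
t 18.15 pos [0.402  0.1601 0.2108] rot [-180.    -0.2    8.6] ft [ 0.3 -0.4 -0.2] w 0.0007 | frac [ 0.1313 -0.1699  0.2822] yaw 0.0003468090599844469 rows 4.255203995608694
```

The sliding jaw spans −60 to −35 mm, the block is held, and the vise hasn't moved. Now the handle.

Emit:
{"name": "move_arm", "arguments": {"moves": [{"dx": 0.06, "dy": -0.08, "dz": 0, "yaw": 0}, {"dx": 0.13, "dy": -0.17, "dz": 0, "yaw": 0}, {"dx": 0.13, "dy": -0.17, "dz": 0, "yaw": 0}, {"dx": 0.13, "dy": -0.17, "dz": 0, "yaw": 0}, {"dx": 0.13, "dy": -0.17, "dz": 0.05, "yaw": 0}, {"dx": 0.13, "dy": -0.17, "dz": 0.11, "yaw": 0}, {"dx": 0.13, "dy": -0.17, "dz": 0.17, "yaw": 0}, {"dx": 0.13, "dy": -0.17, "dz": 0.22, "yaw": 0}, {"dx": 0.13, "dy": -0.17, "dz": 0.26, "yaw": 0}, {"dx": 0.13, "dy": -0.17, "dz": 0.285, "yaw": 0}, {"dx": 0.13, "dy": -0.17, "dz": 0.288, "yaw": 0}, {"dx": 0.13, "dy": -0.17, "dz": 0.288, "yaw": 0}]}}

```text
time_s: 19.15
eef_pos: [0.452, 0.2529, 0.0643]
ee_rot: [180.0, 0.2, 8.6]
ft_force: [0.5, -0.3, 0.4]
gripper_width: 0.0002
gripper_force: 0.0
```

```bash
python3 - <<'E'
from h import *
th=np.radians(8.6);X=np.array([np.cos(th),np.sin(th),0]);h=np.array([.4991,.2608,.066])
frac(h-.02*X,8.6)
for f in np.arange(0,.76,.07): print(round(f,2),np.round([.115*np.sin(f)/.5,.115*(1-np.cos(f))/.5],3))
E
```

```text
t 19.15 pos [0.452  0.2529 0.0643] rot [180.    0.2   8.6] ft [ 0.5 -0.3  0.4] w 0.0002 | frac [ 0.0555 -0.0016 -0.0035] yaw -0.0002264008811516158 rows 0.6678522564186553
0.0 [0. 0.]
0.07 [0.016 0.001]
0.14 [0.032 0.002]
0.21 [0.048 0.005]
0.28 [0.064 0.009]
0.35 [0.079 0.014]
0.42 [0.094 0.02 ]
0.49 [0.108 0.027]
0.56 [0.122 0.035]
0.63 [0.136 0.044]
0.7 [0.148 0.054]
```

Emit:
{"name": "move_arm", "arguments": {"moves": [{"dx": 0.015, "dy": -0.002, "dz": -0.002, "yaw": 0}, {"dx": 0.03, "dy": -0.002, "dz": -0.002, "yaw": 0}, {"dx": 0.043, "dy": -0.002, "dz": -0.002, "yaw": 0}, {"dx": 0.055, "dy": -0.002, "dz": -0.002, "yaw": 0}, {"dx": 0.063, "dy": -0.001, "dz": -0.002, "yaw": 0}, {"dx": 0.071, "dy": -0.001, "dz": -0.002, "yaw": 0}, {"dx": 0.087, "dy": 0.0, "dz": -0.002, "yaw": 0}, {"dx": 0.103, "dy": 0.003, "dz": -0.002, "yaw": 0}, {"dx": 0.119, "dy": 0.007, "dz": -0.002, "yaw": 0}, {"dx": 0.134, "dy": 0.012, "dz": -0.002, "yaw": 0}, {"dx": 0.149, "dy": 0.018, "dz": -0.002, "yaw": 0}, {"dx": 0.163, "dy": 0.025, "dz": -0.002, "yaw": 0}, {"dx": 0.163, "dy": 0.025, "dz": -0.002, "yaw": 0}]}}

```text
time_s: 20.23
eef_pos: [0.5358, 0.2536, 0.0664]
ee_rot: [-180.0, 0.1, 8.6]
ft_force: [-1.6, 1.1, -0.7]
gripper_width: 0.0005
gripper_force: 0.7
```

Emit:
{"name": "move_arm", "arguments": {"moves": [{"dx": 0.007, "dy": 0.004, "dz": 0, "yaw": 0}, {"dx": 0.014, "dy": 0.008, "dz": 0, "yaw": 0}, {"dx": 0.021, "dy": 0.012, "dz": 0, "yaw": 0}, {"dx": 0.028, "dy": 0.017, "dz": 0, "yaw": 0}, {"dx": 0.028, "dy": 0.017, "dz": 0, "yaw": 0}]}}

```text
time_s: 20.65
eef_pos: [0.5497, 0.2474, 0.0662]
ee_rot: [-180.0, 0.1, 8.6]
ft_force: [-3.8, 2.0, 0.2]
gripper_width: 0.0004
gripper_force: 2.0
```

```bash
python3 - <<'E'
from h import *
frac([.55,.25,.066],8.6)
im=vision.read_camera("scene");t=vision.read_camera("top");cv2.imwrite("pics/t9.png",t[...,::-1])
c=vision.get_calibration("wrist");w=vision.read_camera("wrist");cv2.imwrite("pics/w9raw.png",w[...,::-1])
th=np.radians(8.6);X=np.array([np.cos(th),np.sin(th)]);Y=np.array([-X[1],X[0]])
piv=np.array([.5361,.1501])-.02*X
s=sense();r=np.array(s["eef_pos"])[:2]+.02*X-piv;print("handle rel pivot",r@X,r@Y,"phi",np.arctan2(r@X,r@Y),np.hypot(*r))
E
```

```text
t 20.65 pos [0.5497 0.2474 0.0662] rot [-1.8e+02  1.0e-01  8.6e+00] ft [-3.8  2.   0.2] w 0.0004 | frac [ 0.0013 -0.005   0.0004] yaw -5.9855170631059536e-05 rows 0.06200886464886271
handle rel pivot 0.06805026235237678 0.09418998449133256 phi 0.6256536106359523 0.11620065139535482
```

Emit:
{"name": "move_arm", "arguments": {"moves": [{"dx": 0.006, "dy": 0.004, "dz": 0, "yaw": 0}, {"dx": 0.012, "dy": 0.009, "dz": 0, "yaw": 0}, {"dx": 0.012, "dy": 0.009, "dz": 0, "yaw": 0}]}}

```text
time_s: 21.05
eef_pos: [0.5507, 0.2456, 0.0656]
ee_rot: [-179.7, 0.9, 8.6]
ft_force: [-24.1, 8.3, 10.5]
gripper_width: 0.0004
gripper_force: 11.3
```

The vise is on its stop. Backing off and rising clear.

Emit:
{"name": "move_arm", "arguments": {"moves": [{"dx": -0.015, "dy": -0.006, "dz": 0, "yaw": 0}, {"dx": -0.04, "dy": -0.006, "dz": 0, "yaw": 0}, {"dx": -0.09, "dy": -0.006, "dz": 0, "yaw": 0}, {"dx": -0.14, "dy": -0.006, "dz": -0.02, "yaw": 0}, {"dx": -0.18, "dy": -0.006, "dz": -0.1, "yaw": 0}, {"dx": -0.2, "dy": 0.04, "dz": -0.18, "yaw": 0}, {"dx": -0.2, "dy": 0.1, "dz": -0.26, "yaw": 0}, {"dx": -0.2, "dy": 0.15, "dz": -0.34, "yaw": 0}, {"dx": -0.2, "dy": 0.15, "dz": -0.36, "yaw": 0}, {"dx": -0.2, "dy": 0.15, "dz": -0.36, "yaw": 0}, {"dx": -0.2, "dy": 0.15, "dz": -0.36, "yaw": 0}]}}

```text
time_s: 21.97
eef_pos: [0.4717, 0.1539, 0.2502]
ee_rot: [180.0, -0.5, 8.5]
ft_force: [0.1, -0.4, -0.3]
gripper_width: 0.0005
gripper_force: 0.0
```

```bash
python3 - <<'E'
from h import *
frac([.44,.15,.25],8.6)
c=vision.get_calibration("wrist");im=vision.read_camera("wrist");cv2.imwrite("pics/w10raw.png",im[...,::-1])
ff0=np.array([.5361,.1501,0]);t0=np.radians(8.6);piv=ff0-.02*np.array([np.cos(t0),np.sin(t0),0])
g=im.astype(int).sum(2)//3
def prof(pts): return [int(g[b,a]) if 0<=a<640 and 0<=b<480 else -1 for a,b in proj(c,pts).round().astype(int)]
best=[]
for phi in (.58,.61,.64,.67,.70):
    th=t0-phi;X=np.array([np.cos(th),np.sin(th),0]);Y=np.array([-X[1],X[0],0]);ff=piv+.02*X
    # edge contrast of the block: inside vs outside samples
    ins=[ff-x*X+y*Y+[0,0,.088] for x in(.003,.031) for y in np.linspace(-.024,.024,9)]
    out=[ff-x*X+y*Y+[0,0,.068] for x in(-.004,.040) for y in np.linspace(-.02,.02,9)]
    hd=[piv+.115*Y+[0,0,.082]]
    print(phi,"in",prof(ins),"handle",prof(hd), "jaw tops",prof(out))
E
```

```text
t 21.97 pos [0.4717 0.1539 0.2502] rot [180.   -0.5   8.5] ft [ 0.1 -0.4 -0.3] w 0.0005 | frac [-0.0638 -0.0017 -0.0001] yaw -0.0009953721700501148 rows 0.7656805195201337
0.58 in [231, 245, 243, 242, 242, 241, 241, 240, 241, 243, 242, 242, 241, 239, 241, 241, 241, 138] handle [74] jaw tops [103, 90, 90, 90, 93, 93, 88, 91, 90, 180, 181, 187, 180, 183, 175, 181, 174, 92]
0.61 in [243, 242, 243, 242, 242, 241, 240, 241, 241, 245, 241, 240, 241, 241, 241, 241, 242, 150] handle [12] jaw tops [94, 88, 90, 92, 92, 91, 95, 93, 94, 176, 180, 187, 186, 179, 177, 178, 177, 96]
0.64 in [242, 243, 241, 241, 242, 241, 241, 241, 241, 241, 241, 240, 241, 241, 240, 242, 242, 179] handle [20] jaw tops [108, 89, 92, 94, 93, 93, 92, 97, 89, 184, 183, 182, 186, 180, 180, 175, 178, 94]
0.67 in [241, 242, 242, 241, 242, 240, 241, 240, 240, 243, 241, 240, 241, 241, 241, 240, 243, 216] handle [25] jaw tops [133, 92, 93, 89, 90, 89, 91, 97, 100, 181, 181, 182, 183, 182, 180, 176, 174, 98]
0.7 in [243, 242, 242, 242, 242, 242, 240, 242, 241, 243, 241, 240, 241, 241, 241, 240, 242, 216] handle [26] jaw tops [181, 95, 92, 91, 94, 90, 93, 88, 93, 178, 185, 189, 184, 178, 179, 178, 179, 96]
```

```bash
python3 -c "
from plant import workorder
print(workorder.sign_off())"
```

```text
the job is handed in; nothing more can be done
None
```

The job is handed in, 22 s on the robot's clock: the block lies fossil side up against the fixed jaw and is clamped, the vise is on its stop, and the arm is clear; with no tilt in the move interface, I gripped the block upright and set it flat on open bench before placing it.

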